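# Gather the stoppers in the tote's pouring corner

### The job

Put the white stopper that lies loose on the bench into the small grey tote with the other three while the tote stands on the bench, and let go of it. Then lift the tote by its handle, clear of the bench, and tilt it a good 25 to 35 degrees down towards its lowered pouring corner until all four stoppers have slid together into that corner. Finish while still holding the tote up and tilted like that, with the stoppers staying gathered there; leave the other things on the bench alone.

Things in the scene. Friction and masses are not known exactly. Their poses are not given: they have to be found in the camera images.
- tote: Small open grey plastic tote (parts bin), 140 mm (its x) by 200 mm (its y), walls 50 mm high and 3 mm thick, floor 3 mm thick; about 0.3 kg. Loose on the bench. Origin at the centre of its underside, z up. One corner, at -x and -y (the near right one as seen from the robot when its yaw is 0), is the pouring corner: there both walls are cut down to 28 mm over the last 36 mm and a small lip sticks out. A flat handle bar crosses over the middle along the tote's x.
- tote_handle: Handle fixed to the tote: two flat metal straps (24 mm wide along the tote's y) up the middle of the two long walls, and between them a straight black bar along the tote's x, 148 mm long, 20 mm wide (tote y), 24 mm tall, from 96 to 120 mm above the tote's underside. Same origin and axes as the tote.
- handle_grip (a point): Centre of the handle bar, 108 mm above the tote's underside over the middle of the tote; axes as the tote's. Grip it here across the 20 mm width, the fingers closing along the tote's y.
- pour_corner (a point): Inner corner of the tote's floor at the pouring corner, at (-67, -97, 3) mm in the tote's frame; axes as the tote's.
- stopper_1: White PTFE stopper, a plain upright round cylinder 20 mm in diameter and 18 mm tall with a shallow groove round its middle, 12 g, very slippery (friction about 0.15). Origin at the centre of its underside, z up along its axis. Starts upright on the tote's floor, away from the pouring corner.
- stopper_2: White PTFE stopper, a plain upright round cylinder 20 mm in diameter and 18 mm tall with a shallow groove round its middle, 12 g, very slippery (friction about 0.15). Origin at the centre of its underside, z up along its axis. Starts upright on the tote's floor, away from the pouring corner.
- stopper_3: White PTFE stopper, a plain upright round cylinder 20 mm in diameter and 18 mm tall with a shallow groove round its middle, 12 g, very slippery (friction about 0.15). Origin at the centre of its underside, z up along its axis. Starts upright on the tote's floor, away from the pouring corner, 20 to 45 mm to +x of the tote's middle and within 30 mm of it in y. The part of the tote's floor at x -60 to 0, y -90 to -20 mm (tote frame) is empty at the start.
- stray_stopper: White PTFE stopper, a plain upright round cylinder 20 mm in diameter and 18 mm tall with a shallow groove round its middle, 12 g, very slippery (friction about 0.15). Origin at the centre of its underside, z up along its axis. Starts upright on the bench to the right of the tote.
- label_roll: Bystander: roll of white labels lying flat, 58 mm in diameter, 28 mm tall, loose. Origin at the centre of its underside.
- mouse: Bystander: black computer mouse, 100x58x32 mm, loose. Origin at the centre of its underside.
- pen: Bystander: marker pen, 135 mm long, lying near the bench's front edge, loose. Origin under its middle.

How it is judged:
By the outcome, as a careful person would: the job done as asked, in the order asked, and still so for the second after the job is handed in, while the arm keeps its last pose, push and grip.
It also fails if it takes over 48 s, if anything falls off the work surface, if the arm or the gripper's body presses on something with over 40 N, if the wrist force passes 120 N, or if a joint passes its speed limit or range.

### The arm

A 7-joint arm with a two-finger parallel gripper is mounted at the origin on a cart in front of the work surface, level with it; the furniture and walls round the work are solid. World frame = base frame: x ahead of the robot, y to its left, z up, the work surface at z = 0. Lengths are in m, angles in rad, forces in N, time in s.
With the tool pointing down it reaches from about 0.4 to 0.875 m from the base axis. Payload 19.3 kg.
Tool frame: the origin (TCP) lies at the very end of the fingers, on their centre line; the grasp point (between the pads) lies 19 mm behind it; z points along the fingers, x is the direction in which the jaws open and shut, and the axes are right-handed (so a half turn about z gives the same grasp; the last joint's range is limited). The gripper opens to 85 mm and grips with 20 to 120 N. Pads are 22 mm wide; open, the fingers measure 114 mm over their backs; the gripper's body (76 mm by 85 mm) begins 54 mm behind the grasp point. The pads swing forward as they close: fully open they stand 13 mm farther back than shut.
Start: joints at [-1.219, 0.521, -0.036, 1.599, 0.021, 1.021, -0.113], TCP at [0.256, 0.57, 0.231] pointing down, gripper open.
Joint ranges: [-2.91, 2.91], [-0.3, 2.13], [-1.5, 1.42], [0.17, 2.43], [-1.26, 4.41], [0.16, 1.93], [-2.52, 2.52]. Speed limits (rad/s): [1.89, 1.89, 2.39, 2.39, 3.01, 3.01, 3.01].

### API

Orientations are given as [roll, pitch, yaw] about the fixed x, y, z axes, in that order (R = Rz(yaw) Ry(pitch) Rx(roll)).
In Python, from workcell import observe, eyes, job_done gives the robot as it stands. The module is installed in compiled form; this text tells all that it offers.
- The arm moves only by the shell command python3 -m pendant 'ROWS' [FORCE]. ROWS is JSON, a list of rows, each an object of numbers: "dx", "dy", "dz": the shift along the tool's x, y, z in mm; "ax", "ay", "az": the turn, a rotation vector about the tool's x, y, z in degrees; "claw": the finger opening in mm, from 0 to 85.4. A call has 1 to 10 rows; each row is the pose to reach, as a shift and turn from the pose commanded when the call began, along the tool's axes at that moment; what a row does not reach only later rows make up. A row lasts 1/12 s, in which the tool goes at most 41.7 mm and 7.16 degrees, less where a joint would pass 70% of its speed; a pose out of reach is approached as far as the arm can. A call with a gripper value outside its range is refused whole. The fingers move at their own pace and stop on an object; FORCE is the grip in N (left out, the last holds). Time passes only in rows, so rows that repeat a pose let the fingers close. It gives the time, the measured TCP pose, the force and the opening at its end, in the units of the state.
- observe(): the state, without advancing time (a new reading comes with each control period).
- eyes.grab_frame(name): name is "scene" or "side" or "wrist"; returns a dict with "image" (420x560x3 uint8, blue, green, red), "fovy" (degrees; the focal length in pixels is half the picture's height over the tangent of half this angle, whatever the lens; pixels are square), "cx", "cy" (the principal point, pixels), "dist" ([k1, k2, p1, p2, k3] as OpenCV has them; the pictures are not rectified), "view" (4x4, takes a point from world to camera coordinates). Camera axes: x right, y up, looking along -z (the intrinsics and any distortion apply to the point x, -y, -z); pixel columns grow to the right and rows downward; lengths in m; the calibration is good to about 2 mm. A picture is of the moment at which its call begins. There is no depth.
- job_done(): hands the job in, once; it reports no verdict.
The state is a dict: "clock": time; "qpos": joint angles; "qd": joint speeds; "joint_efforts": joint torques, N m; "position": TCP position; "tool_rot": TCP orientation; "force": force on the tool from outside, world axes, zero at the start; "moment": the same for the moment, N m; "grip_width": finger opening in m.
Only numpy, scipy, OpenCV 4.12 (cv2) and the standard library are available. Lean on these libraries where they do the work, as an engineer would, in place of code of your own. Each camera call takes 0.05 s, during which the arm holds its last target.

## Working session

There is one attempt and no reset: what is moved stays moved. The work goes in short steps, Python scripts to look and compute and a shell command to move; the robot and the scene stay as the last step left them, time stands still between calls to the robot, and variables do not carry over. Pictures are saved under pics/ and viewed, and the job is handed in when it is done.

```bash
mkdir -p pics; cat > h.py <<'E'
import numpy as np,cv2
from workcell import observe,eyes
def grab(n,fn):
    f=eyes.grab_frame(n); cv2.imwrite('pics/'+fn,f['image']); np.save('pics/'+fn+'.npy',f,allow_pickle=True); return f
def K(f):
    fl=f['image'].shape[0]/2/np.tan(np.radians(f['fovy'])/2)
    return np.array([[fl,0,f['cx']],[0,fl,f['cy']],[0,0,1.]])
def ray(f,uv):
    p=cv2.undistortPoints(np.array([[uv]],float),K(f),np.array(f['dist'],float))[0,0]
    V=np.array(f['view']);R=V[:3,:3];o=-R.T@V[:3,3]
    return o,R.T@np.array([p[0],-p[1],-1.])
def plane(f,uv,z):
    o,d=ray(f,uv); return o+d*(z-o[2])/d[2]
def proj(f,P):
    V=np.array(f['view']);c=(V[:3,:3]@np.atleast_2d(P).T).T+V[:3,3]
    c=c*[1,-1,-1]
    return cv2.projectPoints(c,np.zeros(3),np.zeros(3),K(f),np.array(f['dist'],float))[0][:,0]
def load(fn): return np.load('pics/'+fn+'.npy',allow_pickle=True).item()
E
python3 - <<'E'
from h import *
for n in('scene','side','wrist'): f=grab(n,n+'0.png');print(n,f['fovy'],f['dist'],np.round(f['view'],3).tolist())
print(observe())
E
```

```text
scene 44.03713715454679 [-0.1147644  0.         0.         0.         0.       ] [[0.466, -0.885, -0.01, -0.462], [0.482, 0.244, 0.842, -0.271], [-0.742, -0.397, 0.54, -0.68], [0.0, 0.0, 0.0, 1.0]]
side 50.54604193387056 [-0.0821654  0.         0.         0.         0.       ] [[1.0, -0.001, -0.003, -0.512], [0.003, 0.642, 0.767, 0.073], [0.002, -0.767, 0.642, -1.207], [0.0, 0.0, 0.0, 1.0]]
wrist 70.27855301020027 [0.00864195 0.         0.         0.         0.        ] [[0.409, 0.913, -0.001, -0.623], [-0.867, 0.388, -0.312, 0.04], [-0.284, 0.128, 0.95, -0.38], [0.0, 0.0, 0.0, 1.0]]
{'clock': 0.15, 'qpos': array([-1.21920541,  0.52185326, -0.03631608,  1.59985266,  0.02118455,
        1.02108887, -0.11281478]), 'qd': array([ 0.00184642, -0.00092087,  0.00038727, -0.00129241, -0.00046744,
       -0.00121351, -0.00013522]), 'joint_efforts': array([ 7.86468463e-04, -9.27387857e+01,  1.97996356e+00, -3.70058584e+01,
        1.78671477e-02,  6.29296570e-03,  8.69734663e-05]), 'position': array([0.25580232, 0.56999334, 0.23088166]), 'tool_rot': array([3.14154639e+00, 8.16573701e-04, 1.14895994e+00]), 'force': array([-0.31195362,  0.76757826, -0.95190399]), 'moment': array([0.0306449 , 0.01599711, 0.01467754]), 'grip_width': 0.08556013208718392}
```

View pics/scene0.png

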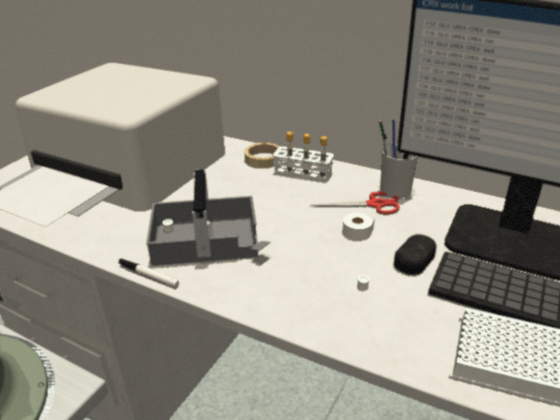

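View pics/side0.png

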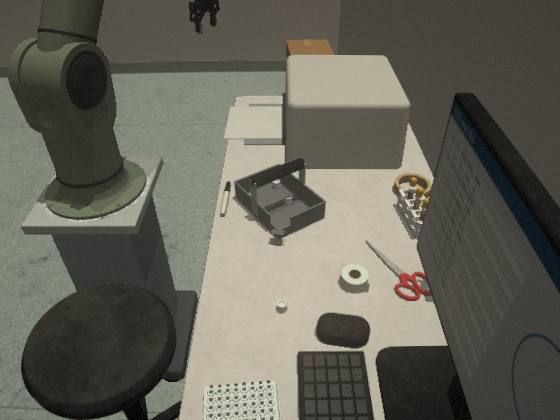

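View pics/wrist0.png

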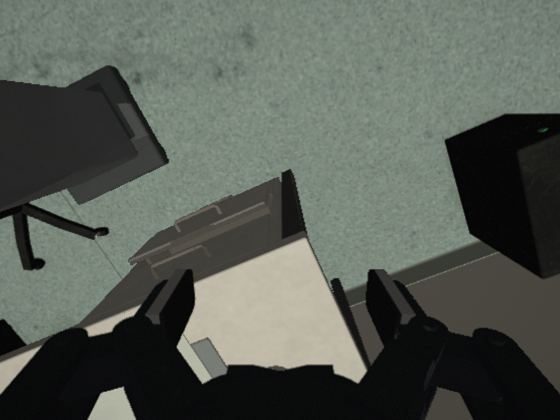

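Scene view: the stray stopper is at about (363,282) and the tote around (203,225). Side view: the stray is at (281,306), with the tote's lip at about (278,238). I'll enlarge both views.

```bash
python3 - <<'E'
from h import *
a=load('scene0.png')['image'][160:300,110:290]; b=load('side0.png')['image'][145:255,215:345]
cv2.imwrite('pics/za.png',cv2.resize(a,None,fx=4.2,fy=4.2,interpolation=2)); cv2.imwrite('pics/zb.png',cv2.resize(b,None,fx=5,fy=5,interpolation=2))
for n,(u,v) in(('scene0.png',(363,282)),('side0.png',(281,306))):
    f=load(n);im=f['image'][v-15:v+15,u-15:u+15].astype(int);
    g=cv2.cvtColor(im.astype(np.uint8),6); m=((im.min(2)>np.median(im.min(2))+12)|(im.max(2)<np.median(im.max(2))-40))
    print(n,plane(f,(u,v),0.009))
    cv2.imwrite('pics/zz'+n,cv2.resize(im.astype(np.uint8),None,fx=12,fy=12,interpolation=2))
E
cd pics; python3 -c "
import cv2,numpy as np
cv2.imwrite('zz.png',np.hstack([cv2.imread('zzscene0.png'),cv2.imread('zzside0.png')]))"
```

```text
scene0.png [ 0.51067401 -0.41412083  0.009     ]
side0.png [ 0.50939394 -0.41321136  0.009     ]
```

View pics/za.png

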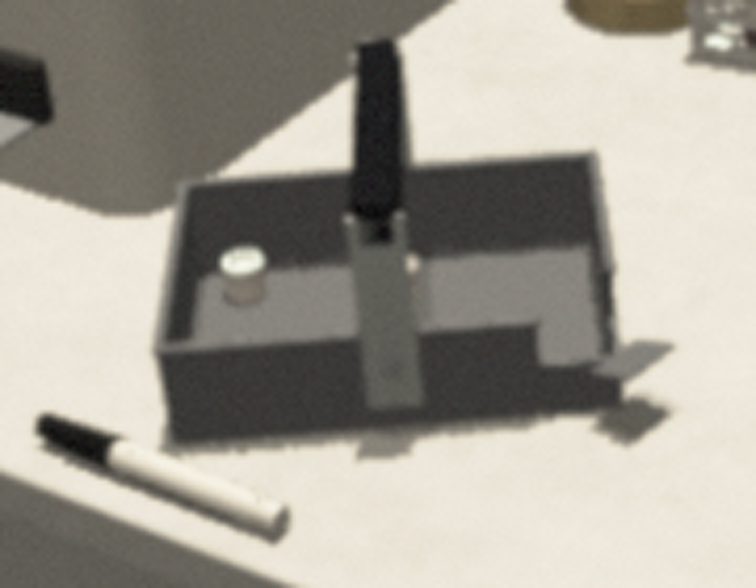

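View pics/zb.png

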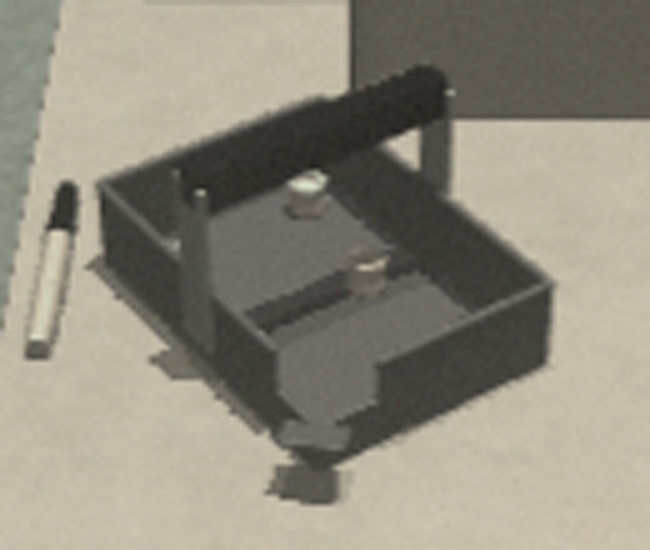

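View pics/zz.png

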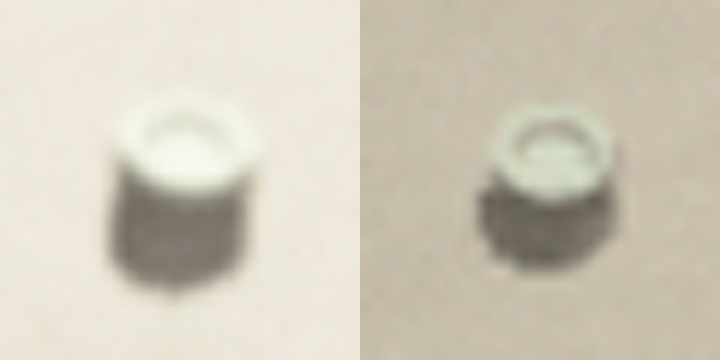

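```bash
python3 - <<'E'
from h import *
S=load('scene0.png');D=load('side0.png')
s=lambda x,y:(110+x/4.2-.4,160+y/4.2-.4)
d=lambda x,y:(215+x/5-.4,145+y/5-.4)
r=lambda *a:print(*[np.round(x,4) if not isinstance(x,str) else x for x in a])
r('stray',plane(S,(348+188/12-.5,267+143/12-.5),.018),plane(D,(266+194/12-.5,291+152/12-.5),.018))
r('-x+y rim S,D',plane(S,s(160,350),.05),plane(D,d(100,185),.05))
r('+x+y rim S',plane(S,s(183,185),.05))
r('+x-y rim S,D',plane(S,s(595,155),.05),plane(D,d(552,286),.05))
r('-x+y bot S',plane(S,s(172,442),.0),plane(D,d(103,262),.0))
r('pour bot S D',plane(S,s(622,406),.0),plane(D,d(318,466),.0))
r('+x-y bot D',plane(D,d(548,364),.0))
r('bar ends top S',plane(S,s(378,42),.12))
def tri(a,b):
    (o,u),(p,v)=a,b
    A=np.c_[u,-v];t=np.linalg.lstsq(A,p-o,rcond=None)[0]
    return (o+u*t[0]+p+v*t[1])/2,np.linalg.norm(o+u*t[0]-p-v*t[1])
print('stray tri',tri(ray(S,(348+188/12-.5,267+143/12-.5)),ray(D,(266+194/12-.5,291+152/12-.5))))
r('st3 top',plane(D,d(370,260),.021),'st2',plane(D,d(308,182),.021), plane(S,s(243,258),.021))
r('pen ends',plane(S,s(45,425),.006),plane(S,s(280,520),.006))
o=observe();r(o['position'],o['tool_rot'])
E
```

```text
stray [ 0.5094 -0.4142  0.018 ] [ 0.5108 -0.4133  0.018 ]
-x+y rim S,D [ 0.3897 -0.0487  0.05  ] [ 0.3902 -0.0469  0.05  ]
+x+y rim S [0.5004 0.0299 0.05  ]
+x-y rim S,D [ 0.6133 -0.1328  0.05  ] [ 0.6156 -0.1313  0.05  ]
-x+y bot S [ 0.3888 -0.0465  0.    ] [ 0.3882 -0.0469  0.    ]
pour bot S D [ 0.502  -0.2098  0.    ] [ 0.5025 -0.2044  0.    ]
+x-y bot D [ 0.6165 -0.1308  0.    ]
bar ends top S [ 0.5563 -0.0528  0.12  ]
stray tri (array([ 0.51060421, -0.41343202,  0.01738525]), np.float64(0.0010713534618064851))
st3 top [ 0.5285 -0.073   0.021 ] st2 [ 0.4961 -0.0047  0.021 ] [ 0.4963 -0.0051  0.021 ]
pen ends [0.3663 0.0062 0.006 ] [ 0.3632 -0.1264  0.006 ]
[0.2558 0.57   0.2309] [3.1415e+00 8.0000e-04 1.1490e+00]
```

```bash
python3 - <<'E'
from h import *
D=load('side0.png');S=load('scene0.png')
for p in((289,165),(400,165)): print(p,plane(D,p,0))
# printer top height at front-left edge: side (289,104)
g=plane(D,(289,165),0)
o,d=ray(D,(289,104)); t=(g[1]-o[1])/d[1]; print(o+d*t)
c=np.array([.502,-.0898]);t=np.radians(34.7);R=np.array([[np.cos(t),-np.sin(t)],[np.sin(t),np.cos(t)]])
for p in((-.035,-.062),): print(c+R@p)
# check bar projection
P=[np.r_[c+R@np.array([x,0]),.12] for x in(-.074,.074)]
print(proj(S,P),proj(D,P))
E
```

```text
(289, 165) [0.53188518 0.10329472 0.        ]
(400, 165) [0.85483894 0.10291086 0.        ]
[0.53069467 0.10329472 0.19209567]
[ 0.50852029 -0.16069771]
[[198.42615579 207.30170486]
 [199.38965246 167.64698922]] [[251.41917555 178.49573437]
 [302.67208089 158.43749078]]
```

```bash
python3 -m pendant '[{"dx":0,"dy":15,"dz":-40},{"dx":0,"dy":40,"dz":-80},{"dx":-20,"dy":70,"dz":-100}]'; python3 -c "
from h import *
print(observe()['qpos'])"
```

```text
[-1.21920541  0.52185326 -0.03631608  1.59985266  0.02118455  1.02108887
 -0.11281478]schema error: expected keys dx, dy, dz, ax, ay, az, claw
```

```bash
python3 -m pendant '[{"dx":-25,"dy":25,"dz":-20,"ax":0,"ay":0,"az":6,"claw":50},{"dx":-50,"dy":53,"dz":-40,"ax":0,"ay":0,"az":12,"claw":50},{"dx":-76,"dy":80,"dz":-60,"ax":0,"ay":0,"az":18,"claw":50},{"dx":-102,"dy":108,"dz":-75,"ax":0,"ay":0,"az":24,"claw":50},{"dx":-128,"dy":135,"dz":-85,"ax":0,"ay":0,"az":31,"claw":50},{"dx":-154,"dy":162,"dz":-95,"ax":0,"ay":0,"az":38,"claw":50},{"dx":-180,"dy":190,"dz":-100,"ax":0,"ay":0,"az":45,"claw":50},{"dx":-206,"dy":217,"dz":-100,"ax":0,"ay":0,"az":52,"claw":50},{"dx":-232,"dy":245,"dz":-100,"ax":0,"ay":0,"az":59,"claw":50},{"dx":-258,"dy":272,"dz":-100,"ax":0,"ay":0,"az":66,"claw":50}]'; python3 -c "
from h import *
print(observe()['qpos'])"
```

```text
clock: 0.98
position: [0.3987, 0.2216, 0.3315]
tool_rot: [-3.141, -0.0, -0.009]
force: [1.4, 1.5, 0.5]
grip_width: 0.0501
[-0.9211095   0.14080794  0.32264194  1.89856473 -0.05007783  1.10946139
 -0.58809323]
```

```bash
python3 -m pendant '[{"dx":12,"dy":35,"dz":0,"ax":0,"ay":0,"az":6,"claw":50},{"dx":24,"dy":72,"dz":0,"ax":0,"ay":0,"az":12,"claw":50},{"dx":36,"dy":110,"dz":0,"ax":0,"ay":0,"az":18,"claw":50},{"dx":48,"dy":148,"dz":0,"ax":0,"ay":0,"az":24,"claw":50},{"dx":58,"dy":186,"dz":0,"ax":0,"ay":0,"az":30,"claw":50},{"dx":68,"dy":224,"dz":0,"ax":0,"ay":0,"az":36,"claw":50},{"dx":78,"dy":262,"dz":0,"ax":0,"ay":0,"az":42,"claw":50},{"dx":88,"dy":300,"dz":0,"ax":0,"ay":0,"az":48,"claw":50},{"dx":96,"dy":338,"dz":0,"ax":0,"ay":0,"az":52,"claw":50},{"dx":104,"dy":376,"dz":0,"ax":0,"ay":0,"az":55,"claw":50}]'; python3 -c "
from h import *
print(observe()['qpos']); grab('wrist','w1.png')"
```

```text
clock: 1.82
position: [0.5014, -0.1546, 0.3313]
tool_rot: [-3.141, -0.0, -0.966]
force: [0.6, 1.9, 0.1]
grip_width: 0.0498
[-0.35290207  0.31789977  0.70595631  1.75581936 -0.22417396  1.14973358
 -0.54570128]
```

View pics/w1.png

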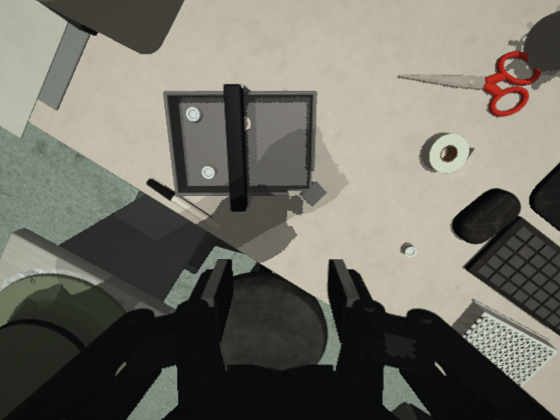

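Wrist view: tote aligned with the image, bar from (234,85) to (239,209), stray stopper at (410,250). I'll refine from this.

```bash
python3 - <<'E'
from h import *
W=load('w1.png')
im=W['image']
g=im[235:265,395:425].min(2).astype(int); print(np.median(g)); 
m=(im[190:...].size)
k=(im[238:262,398:422].min(2)>np.percentile(im[230:270,390:430].min(2),93)).astype(np.uint8)
n,l,s,c=cv2.connectedComponentsWithStats(k);i=1+s[1:,4].argmax();uv=c[i]+[398,238];print(s[i],uv,plane(W,uv,.018))
h=cv2.resize(im[75:265,150:440],None,fx=2.7,fy=2.7,interpolation=2);cv2.imwrite('pics/w1z.png',h)
o=observe();print(o['position'],np.degrees(o['tool_rot']))
E
```

```text
172.0Traceback (most recent call last):
  File "<stdin>", line 5, in <module>
TypeError: slice indices must be integers or None or have an __index__ method
```

```bash
python3 - <<'E'
from h import *
W=load('w1.png')
im=W['image']
k=(im[238:262,398:422].min(2)>np.percentile(im[230:270,390:430].min(2),93)).astype(np.uint8)
n,l,s,c=cv2.connectedComponentsWithStats(k);i=1+s[1:,4].argmax();uv=c[i]+[398,238];print(s[i],uv,plane(W,uv,.018))
h=cv2.resize(im[75:265,150:440],None,fx=2.7,fy=2.7,interpolation=2);cv2.imwrite('pics/w1z.png',h)
o=observe();print(o['position'],np.degrees(o['tool_rot']))
E
```

```text
[ 7  9 13 11 86] [410.72093023 251.96511628] [ 0.51011933 -0.41477354  0.018     ]
[ 0.50130207 -0.16179061  0.33155299] [179.92566746  -0.1863081  -55.9089854 ]
```

View pics/w1z.png

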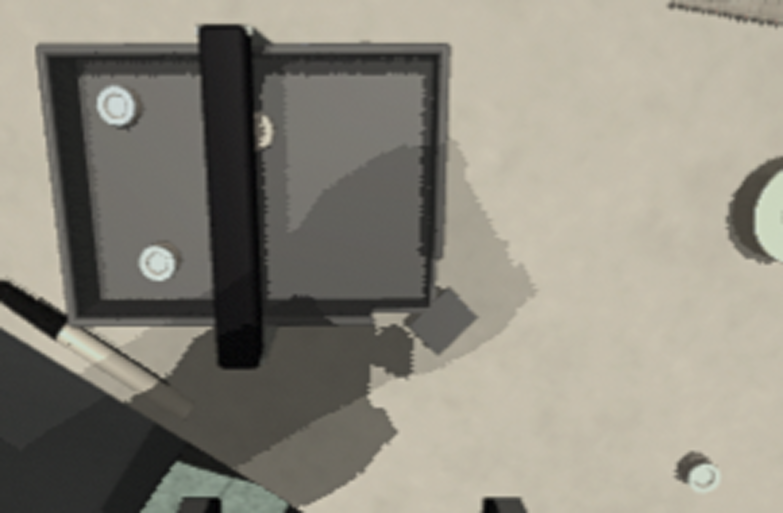

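```bash
python3 - <<'E'
from h import *
W=load('w1.png')
p=lambda x,y,z:plane(W,(150+x/2.7-.4,75+y/2.7-.4),z)[:2]
a,b,c=p(38,45,.05),p(450,45,.05),p(72,323,.05)
print(a,b,c,np.linalg.norm(a-b),np.linalg.norm(a-c))
print('yaw',np.degrees(np.arctan2(*(a-b)[::-1]))-90,np.degrees(np.arctan2(*(a-c)[::-1])),'ctr',(b+c)/2)
f,n=(p(202,27,.12)+p(245,25,.12))/2,(p(220,367,.12)+p(259,366,.12))/2
print(f,n,np.linalg.norm(f-n),(f+n)/2,np.degrees(np.arctan2(*(f-n)[::-1])))
E
```

```text
[0.50247374 0.03239884] [ 0.61673764 -0.13260312] [ 0.38822831 -0.04800701] 0.20070347701477995 0.13970368557019552
yaw 34.70261035950506 35.137856099271765 ctr [ 0.50248297 -0.09030507]
[ 0.56202241 -0.04925872] [ 0.4432105  -0.13150454] 0.14450136684588882 [ 0.50261645 -0.09038163] 34.69235745413806
```

```bash
python3 -m pendant '[{"dx":30,"dy":20,"dz":5,"ax":0,"ay":0,"az":0,"claw":50},{"dx":62,"dy":40,"dz":10,"ax":0,"ay":0,"az":0,"claw":50},{"dx":94,"dy":60,"dz":20,"ax":0,"ay":0,"az":0,"claw":50},{"dx":125,"dy":80,"dz":40,"ax":0,"ay":0,"az":0,"claw":50},{"dx":155,"dy":100,"dz":60,"ax":0,"ay":0,"az":0,"claw":50},{"dx":185,"dy":120,"dz":85,"ax":0,"ay":0,"az":0,"claw":50},{"dx":210,"dy":135,"dz":115,"ax":0,"ay":0,"az":0,"claw":50},{"dx":219,"dy":142,"dz":150,"ax":0,"ay":0,"az":0,"claw":50},{"dx":219,"dy":142,"dz":170,"ax":0,"ay":0,"az":0,"claw":50},{"dx":219,"dy":142,"dz":170,"ax":0,"ay":0,"az":0,"claw":50}]'; python3 -c "
from h import *
o=observe();print(o['qpos'],o['position'],np.degrees(o['tool_rot'])); f=grab('wrist','w2.png');print(observe()['position'])
print(proj(f,[.510,-.414,.018]))"
```

```text
clock: 2.7
position: [0.5077, -0.4131, 0.1565]
tool_rot: [3.139, 0.006, -0.964]
force: [-0.6, 1.1, -0.6]
grip_width: 0.05
[ 0.23519053  0.73245244  0.58204941  1.59844492 -0.46426558  0.95961543
  0.00840839] [ 0.50769147 -0.4130576   0.15653165] [179.84219636   0.35858581 -55.25337396]
[ 0.50885179 -0.41320736  0.15951547]
[[283.2770706  197.63202399]]
```

View pics/w2.png

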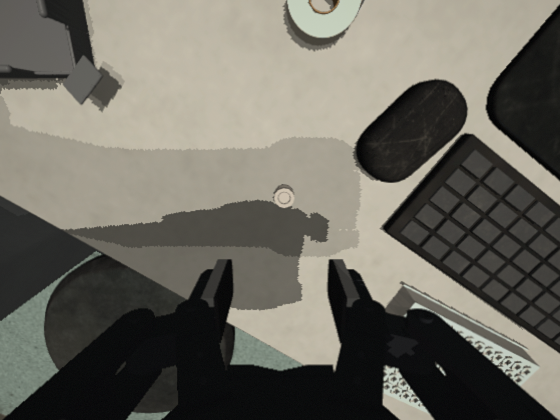

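Stopper top at (284,197), within 1 px of the prediction. Descending and gripping.

```bash
python3 -m pendant '[{"dx":0,"dy":0,"dz":30,"ax":0,"ay":0,"az":0,"claw":45},{"dx":0,"dy":0,"dz":65,"ax":0,"ay":0,"az":0,"claw":45},{"dx":0,"dy":0,"dz":100,"ax":0,"ay":0,"az":0,"claw":45},{"dx":0,"dy":0,"dz":125,"ax":0,"ay":0,"az":0,"claw":45},{"dx":0,"dy":0,"dz":143,"ax":0,"ay":0,"az":0,"claw":45},{"dx":0,"dy":0,"dz":152,"ax":0,"ay":0,"az":0,"claw":45},{"dx":0,"dy":0,"dz":156,"ax":0,"ay":0,"az":0,"claw":45},{"dx":0,"dy":0,"dz":157,"ax":0,"ay":0,"az":0,"claw":45},{"dx":0,"dy":0,"dz":157,"ax":0,"ay":0,"az":0,"claw":45}]' 30
python3 -m pendant '[{"dx":0,"dy":0,"dz":0,"ax":0,"ay":0,"az":0,"claw":30},{"dx":0,"dy":0,"dz":0,"ax":0,"ay":0,"az":0,"claw":24},{"dx":0,"dy":0,"dz":0,"ax":0,"ay":0,"az":0,"claw":10},{"dx":0,"dy":0,"dz":0,"ax":0,"ay":0,"az":0,"claw":10},{"dx":0,"dy":0,"dz":0,"ax":0,"ay":0,"az":0,"claw":10},{"dx":0,"dy":0,"dz":0,"ax":0,"ay":0,"az":0,"claw":10}]' 30
python3 -c "
from h import *
f=grab('wrist','w3.png');f=grab('side','s3.png');cv2.imwrite('pics/s3z.png',cv2.resize(f['image'][200:350,180:380],None,fx=4,fy=4))"
```

```text
clock: 3.5
position: [0.5107, -0.4141, 0.0059]
tool_rot: [-3.141, -0.002, -0.962]
force: [0.8, 0.1, 0.1]
grip_width: 0.045
clock: 4.0
position: [0.5103, -0.414, 0.0054]
tool_rot: [-3.141, -0.001, -0.963]
force: [-0.5, 1.5, 8.6]
grip_width: 0.0184
```

View pics/w3.png

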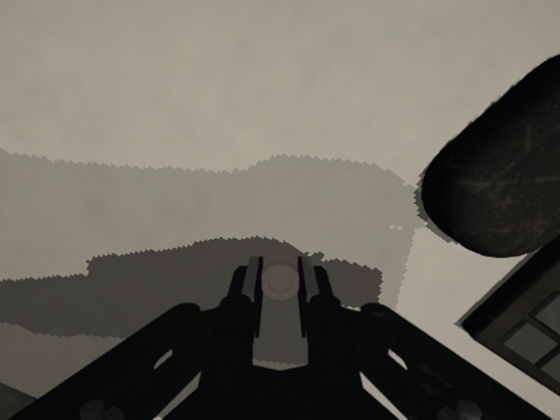

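View pics/s3z.png

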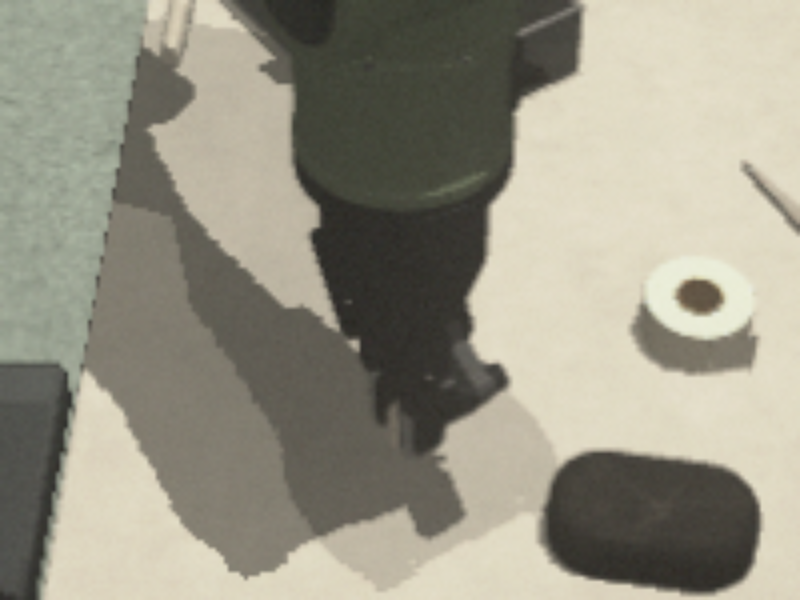

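```bash
python3 - <<'E'
from h import *
from scipy.spatial.transform import Rotation as Ro
W=load('w3.png');o=observe();R=Ro.from_euler('xyz',o['tool_rot']).as_matrix();p=o['position']
for uv in((280,280),(312,262),(327,268),(335,300),(375,305),(400,320),(460,412),(500,380),(555,418)):
    c,d=ray(W,uv);c=R.T@(c-p);d=R.T@d;
    for y0 in(0,-.011): t=(y0-c[1])/d[1];print(uv,y0,np.round(1000*(c+t*d)))
E
```

```text
(280, 280) 0 [ -0.   0. -11.]
(280, 280) -0.011 [ -0. -11. -29.]
(312, 262) 0 [18.  0.  9.]
(312, 262) -0.011 [ 15. -11. -12.]
(327, 268) 0 [25.  0.  2.]
(327, 268) -0.011 [ 22. -11. -18.]
(335, 300) 0 [ 24.   0. -28.]
(335, 300) -0.011 [ 21. -11. -43.]
(375, 305) 0 [ 41.   0. -31.]
(375, 305) -0.011 [ 35. -11. -47.]
(400, 320) 0 [ 48.   0. -41.]
(400, 320) -0.011 [ 41. -11. -55.]
(460, 412) 0 [ 50.   0. -80.]
(460, 412) -0.011 [ 43. -11. -89.]
(500, 380) 0 [ 68.   0. -69.]
(500, 380) -0.011 [ 59. -11. -80.]
(555, 418) 0 [ 75.   0. -81.]
(555, 418) -0.011 [ 64. -11. -90.]
```

The linkage spreads about ±65 mm near the body. I'll place with the jaws along the tote's x (tool yaw −145°), at tote (−18,−62), to stay clear of the bar and rim.

```bash
python3 -m pendant '[{"dx":0,"dy":0,"dz":-15,"ax":0,"ay":0,"az":0,"claw":10},{"dx":0,"dy":0,"dz":-40,"ax":0,"ay":0,"az":0,"claw":10},{"dx":0,"dy":0,"dz":-75,"ax":0,"ay":0,"az":0,"claw":10},{"dx":0,"dy":0,"dz":-112,"ax":0,"ay":0,"az":6,"claw":10},{"dx":-10,"dy":-8,"dz":-148,"ax":0,"ay":0,"az":12,"claw":10},{"dx":-30,"dy":-23,"dz":-175,"ax":0,"ay":0,"az":19,"claw":10},{"dx":-55,"dy":-42,"dz":-190,"ax":0,"ay":0,"az":26,"claw":10},{"dx":-80,"dy":-62,"dz":-196,"ax":0,"ay":0,"az":33,"claw":10},{"dx":-105,"dy":-81,"dz":-196,"ax":0,"ay":0,"az":40,"claw":10},{"dx":-130,"dy":-100,"dz":-196,"ax":0,"ay":0,"az":47,"claw":10}]' 30
python3 -c "
from h import *
o=observe();print(o['qpos'],o['position'],np.degrees(o['tool_rot']))"
```

```text
clock: 4.93
position: [0.5177, -0.2484, 0.202]
tool_rot: [-3.139, 0.001, -1.79]
force: [0.9, 0.6, -0.7]
grip_width: 0.0182
[-0.23581877  0.64331871  0.88584323  1.79904116 -0.59280942  0.98663039
 -0.89564183] [ 0.51769756 -0.24844781  0.20200914] [-1.79878993e+02  6.15355659e-02 -1.02540924e+02]
```

```bash
python3 -m pendant '[{"dx":-20,"dy":3,"dz":0,"ax":0,"ay":0,"az":7,"claw":10},{"dx":-40,"dy":6,"dz":0,"ax":0,"ay":0,"az":14,"claw":10},{"dx":-60,"dy":9,"dz":0,"ax":0,"ay":0,"az":21,"claw":10},{"dx":-78,"dy":12,"dz":0,"ax":0,"ay":0,"az":28,"claw":10},{"dx":-92,"dy":15,"dz":0,"ax":0,"ay":0,"az":35,"claw":10},{"dx":-97,"dy":16,"dz":0,"ax":0,"ay":0,"az":41,"claw":10},{"dx":-97,"dy":16,"dz":0,"ax":0,"ay":0,"az":43,"claw":10},{"dx":-97,"dy":16,"dz":0,"ax":0,"ay":0,"az":43,"claw":10},{"dx":-97,"dy":16,"dz":0,"ax":0,"ay":0,"az":43,"claw":10}]' 30
python3 -c "
from h import *
f=grab('wrist','w4.png')
o=observe();print(o['qpos'],o['position'],np.degrees(o['tool_rot']))
t=np.radians(34.75);R=np.array([[np.cos(t),-np.sin(t)],[np.sin(t),np.cos(t)]]);print(R.T@(o['position'][:2]-[.5025,-.0903]))
f=grab('side','s4.png');cv2.imwrite('pics/s4z.png',cv2.resize(f['image'][100:300,180:400],None,fx=3,fy=3))"
```

```text
clock: 5.68
position: [0.5225, -0.1517, 0.201]
tool_rot: [-3.141, 0.001, -2.532]
force: [-0.4, -0.2, -0.4]
grip_width: 0.0184
[-0.53631648  0.7173479   1.11424812  1.88087933 -0.75425664  1.04028379
 -1.63183274] [ 0.52244275 -0.15183297  0.20088225] [-1.79999602e+02  4.63358017e-02 -1.45082540e+02]
[-0.01868769 -0.06192568]
```

View pics/w4.png

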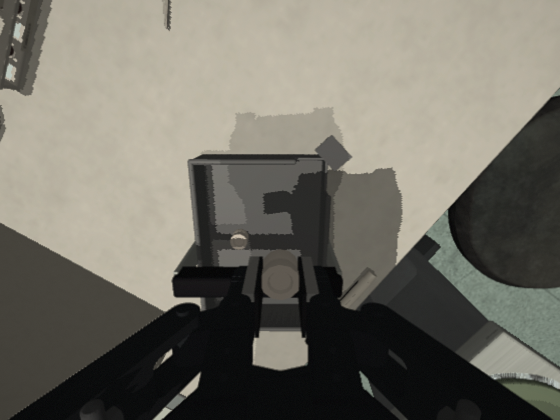

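View pics/s4z.png

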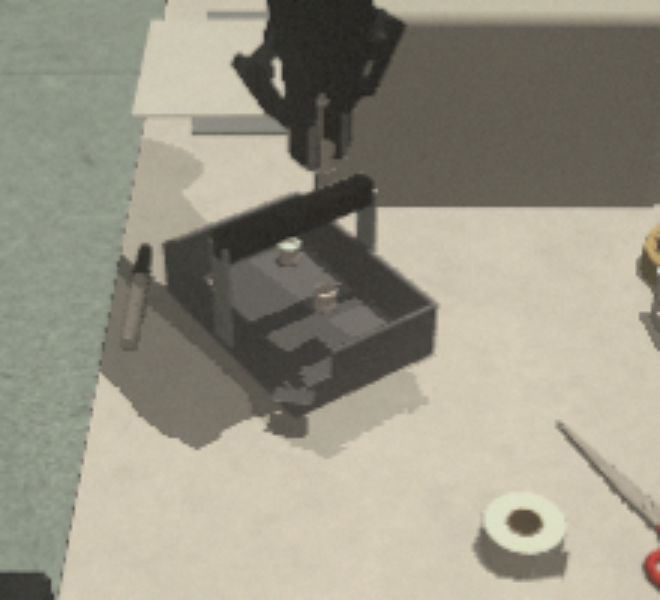

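```bash
python3 -m pendant '[{"dx":0,"dy":0,"dz":25,"ax":0,"ay":0,"az":0,"claw":10},{"dx":0,"dy":0,"dz":55,"ax":0,"ay":0,"az":0,"claw":10},{"dx":0,"dy":0,"dz":80,"ax":0,"ay":0,"az":0,"claw":10},{"dx":0,"dy":0,"dz":105,"ax":0,"ay":0,"az":0,"claw":10},{"dx":0,"dy":0,"dz":130,"ax":0,"ay":0,"az":0,"claw":10},{"dx":0,"dy":0,"dz":140,"ax":0,"ay":0,"az":0,"claw":10},{"dx":0,"dy":0,"dz":140,"ax":0,"ay":0,"az":0,"claw":10}]' 30
python3 -m pendant '[{"dx":0,"dy":0,"dz":12,"ax":0,"ay":0,"az":0,"claw":10},{"dx":0,"dy":0,"dz":24,"ax":0,"ay":0,"az":0,"claw":10},{"dx":0,"dy":0,"dz":36,"ax":0,"ay":0,"az":0,"claw":10},{"dx":0,"dy":0,"dz":44,"ax":0,"ay":0,"az":0,"claw":10},{"dx":0,"dy":0,"dz":48,"ax":0,"ay":0,"az":0,"claw":10},{"dx":0,"dy":0,"dz":50,"ax":0,"ay":0,"az":0,"claw":10},{"dx":0,"dy":0,"dz":50,"ax":0,"ay":0,"az":0,"claw":10},{"dx":0,"dy":0,"dz":50,"ax":0,"ay":0,"az":0,"claw":10}]' 30
python3 -c "
from h import *
f=grab('wrist','w5.png')
f=grab('side','s5.png');cv2.imwrite('pics/s5z.png',cv2.resize(f['image'][100:300,180:400],None,fx=3,fy=3))"
```

```text
clock: 6.37
position: [0.5216, -0.1518, 0.0591]
tool_rot: [3.14, -0.001, -2.534]
force: [-0.1, -0.1, -0.3]
grip_width: 0.0187
clock: 7.03
position: [0.5226, -0.1519, 0.0106]
tool_rot: [-3.141, 0.0, -2.534]
force: [-0.0, -0.1, -0.3]
grip_width: 0.0185
```

View pics/w5.png

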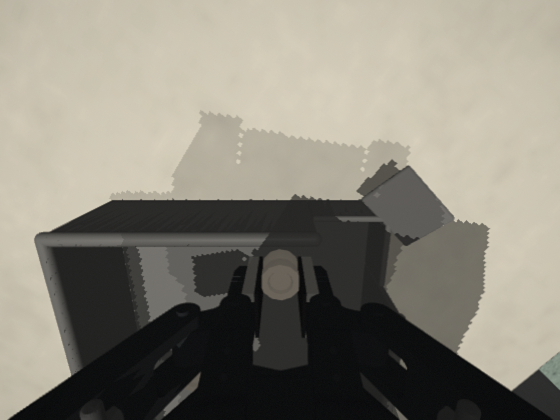

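View pics/s5z.png

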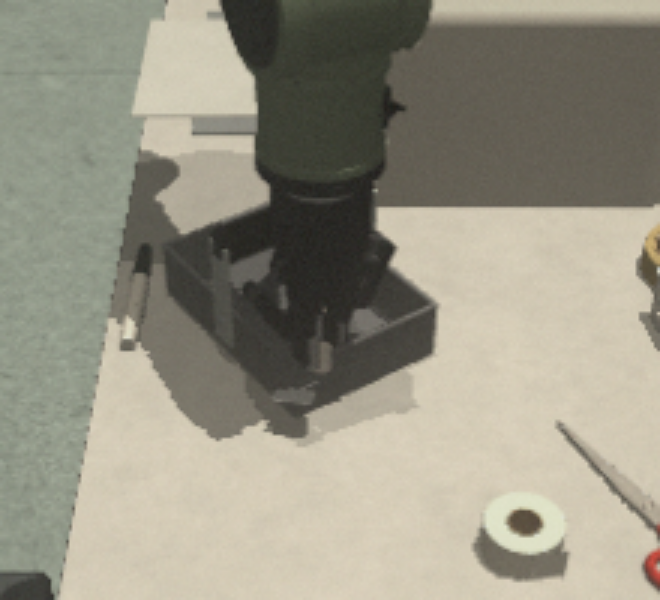

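No contact; the stopper (280,280) is inside the tote, about 2 mm above the floor. Releasing gently to 32 mm and rising.

```bash
python3 -m pendant '[{"dx":0,"dy":0,"dz":1,"ax":0,"ay":0,"az":0,"claw":18},{"dx":0,"dy":0,"dz":1.5,"ax":0,"ay":0,"az":0,"claw":21},{"dx":0,"dy":0,"dz":1.5,"ax":0,"ay":0,"az":0,"claw":24},{"dx":0,"dy":0,"dz":1.5,"ax":0,"ay":0,"az":0,"claw":28},{"dx":0,"dy":0,"dz":1.5,"ax":0,"ay":0,"az":0,"claw":32},{"dx":0,"dy":0,"dz":1.5,"ax":0,"ay":0,"az":0,"claw":34},{"dx":0,"dy":0,"dz":1,"ax":0,"ay":0,"az":0,"claw":34}]' 30
python3 -m pendant '[{"dx":0,"dy":0,"dz":-10,"ax":0,"ay":0,"az":0,"claw":34},{"dx":0,"dy":0,"dz":-25,"ax":0,"ay":0,"az":0,"claw":34},{"dx":0,"dy":0,"dz":-50,"ax":0,"ay":0,"az":0,"claw":34},{"dx":0,"dy":0,"dz":-80,"ax":0,"ay":0,"az":0,"claw":34},{"dx":0,"dy":0,"dz":-115,"ax":0,"ay":0,"az":0,"claw":34},{"dx":0,"dy":0,"dz":-150,"ax":0,"ay":0,"az":0,"claw":34},{"dx":0,"dy":0,"dz":-180,"ax":0,"ay":0,"az":0,"claw":40},{"dx":0,"dy":0,"dz":-190,"ax":0,"ay":0,"az":0,"claw":55},{"dx":0,"dy":0,"dz":-190,"ax":0,"ay":0,"az":0,"claw":60}]' 30
python3 -c "
from h import *
f=grab('wrist','w6.png')
o=observe();print(o['qpos'],o['position'],np.degrees(o['tool_rot']))
f=grab('side','s6.png');cv2.imwrite('pics/s6z.png',cv2.resize(f['image'][100:300,180:400],None,fx=3,fy=3))"
```

```text
clock: 7.72
position: [0.5224, -0.1517, 0.0093]
tool_rot: [3.142, -0.0, -2.534]
force: [0.7, 0.6, 0.1]
grip_width: 0.0338
clock: 8.47
position: [0.5232, -0.152, 0.202]
tool_rot: [-3.139, 0.003, -2.534]
force: [0.7, -0.4, -0.5]
grip_width: 0.0599
[-0.53540956  0.71592073  1.11038189  1.88180472 -0.75337517  1.03649967
 -1.63497663] [ 0.52274443 -0.15153798  0.20021376] [-1.79957294e+02  8.78965685e-02 -1.45153416e+02]
```

View pics/w6.png

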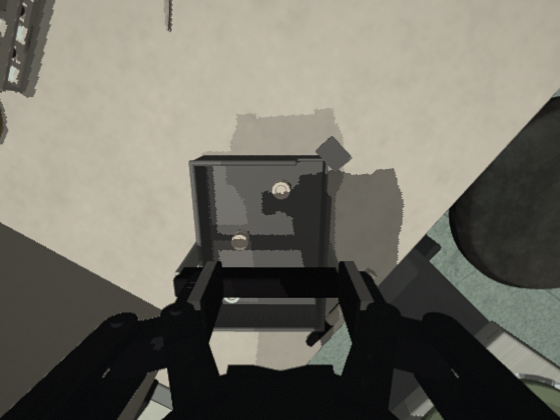

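View pics/s6z.png

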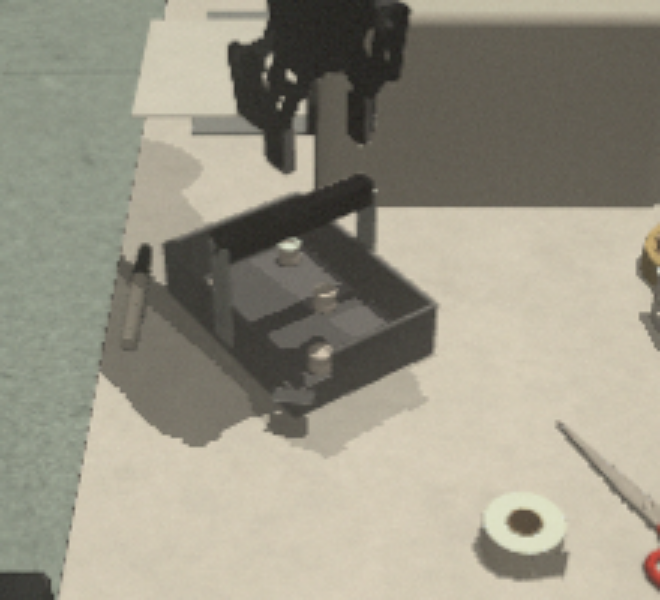

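All four stoppers are in the tote (w6: placed one at (282,189), upright; another at (240,240), (232,298) seen; side view shows the rest), and the tote hasn't moved. Going over the bar.

```bash
python3 -m pendant '[{"dx":-2,"dy":6,"dz":-5,"ax":0,"ay":0,"az":-7,"claw":60},{"dx":-4,"dy":12,"dz":-10,"ax":0,"ay":0,"az":-14,"claw":60},{"dx":-6,"dy":20,"dz":-15,"ax":0,"ay":0,"az":-21,"claw":60},{"dx":-8,"dy":28,"dz":-20,"ax":0,"ay":0,"az":-28,"claw":60},{"dx":-10,"dy":36,"dz":-20,"ax":0,"ay":0,"az":-35,"claw":60},{"dx":-13,"dy":44,"dz":-20,"ax":0,"ay":0,"az":-42,"claw":60},{"dx":-15,"dy":50,"dz":-20,"ax":0,"ay":0,"az":-49,"claw":60},{"dx":-17,"dy":56,"dz":-20,"ax":0,"ay":0,"az":-56,"claw":60},{"dx":-19,"dy":62,"dz":-20,"ax":0,"ay":0,"az":-63,"claw":60},{"dx":-19,"dy":62,"dz":-20,"ax":0,"ay":0,"az":-70,"claw":60}]' 60
python3 -m pendant '[{"dx":0,"dy":0,"dz":0,"ax":0,"ay":0,"az":-7,"claw":60},{"dx":0,"dy":0,"dz":0,"ax":0,"ay":0,"az":-14,"claw":60},{"dx":0,"dy":0,"dz":0,"ax":0,"ay":0,"az":-20,"claw":60},{"dx":0,"dy":0,"dz":0,"ax":0,"ay":0,"az":-20,"claw":60},{"dx":0,"dy":0,"dz":0,"ax":0,"ay":0,"az":-20,"claw":60}]' 60
python3 -c "
from h import *
f=grab('wrist','w7.png')
o=observe();print(o['qpos'],o['position'],np.degrees(o['tool_rot']))"
```

```text
clock: 9.4
position: [0.5018, -0.0886, 0.2181]
tool_rot: [3.14, 0.001, -1.305]
force: [0.5, 0.1, -0.1]
grip_width: 0.0598
clock: 9.82
position: [0.5022, -0.09, 0.2186]
tool_rot: [3.141, 0.001, -0.967]
force: [-0.8, -0.3, 0.5]
grip_width: 0.0602
[-0.49187504  0.45239993  0.75060387  1.93799031 -0.38982212  0.90156577
 -0.51114646] [ 0.50225312 -0.0900047   0.21868912] [ 1.79950220e+02  4.33863878e-02 -5.54170147e+01]
```

View pics/w7.png

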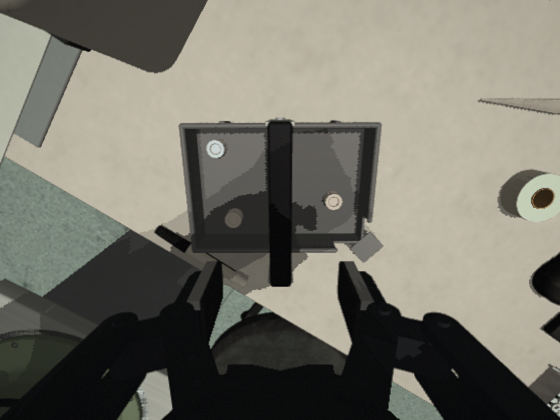

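Bar is centred at column 280 between the fingers. Descending and gripping.

```bash
python3 -m pendant '[{"dx":0,"dy":0,"dz":20,"ax":0,"ay":0,"az":0,"claw":60},{"dx":0,"dy":0,"dz":45,"ax":0,"ay":0,"az":0,"claw":60},{"dx":0,"dy":0,"dz":70,"ax":0,"ay":0,"az":0,"claw":60},{"dx":0,"dy":0,"dz":95,"ax":0,"ay":0,"az":0,"claw":60},{"dx":0,"dy":0,"dz":115,"ax":0,"ay":0,"az":0,"claw":60},{"dx":0,"dy":0,"dz":126,"ax":0,"ay":0,"az":0,"claw":60},{"dx":0,"dy":0,"dz":131,"ax":0,"ay":0,"az":0,"claw":60},{"dx":0,"dy":0,"dz":131,"ax":0,"ay":0,"az":0,"claw":60},{"dx":0,"dy":0,"dz":131,"ax":0,"ay":0,"az":0,"claw":60}]' 60
python3 -m pendant '[{"dx":0,"dy":0,"dz":0,"ax":0,"ay":0,"az":0,"claw":40},{"dx":0,"dy":0,"dz":0,"ax":0,"ay":0,"az":0,"claw":28},{"dx":0,"dy":0,"dz":0,"ax":0,"ay":0,"az":0,"claw":24},{"dx":0,"dy":0,"dz":0,"ax":0,"ay":0,"az":0,"claw":10},{"dx":0,"dy":0,"dz":0,"ax":0,"ay":0,"az":0,"claw":10},{"dx":0,"dy":0,"dz":0,"ax":0,"ay":0,"az":0,"claw":5},{"dx":0,"dy":0,"dz":0,"ax":0,"ay":0,"az":0,"claw":5},{"dx":0,"dy":0,"dz":0,"ax":0,"ay":0,"az":0,"claw":5}]' 100
python3 -c "
from h import *
f=grab('wrist','w8.png')"
```

```text
clock: 10.62
position: [0.503, -0.0901, 0.0889]
tool_rot: [-3.141, -0.001, -0.964]
force: [1.0, 0.1, 0.9]
grip_width: 0.0598
clock: 11.28
position: [0.503, -0.0898, 0.0891]
tool_rot: [-3.141, -0.0, -0.963]
force: [-2.9, 0.6, 13.5]
grip_width: 0.019
```

View pics/w8.png

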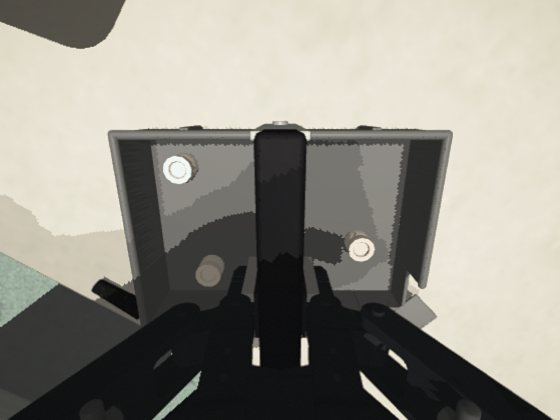

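Gripped (19 mm). Lifting gently.

```bash
python3 -m pendant '[{"dx":0,"dy":0,"dz":-4,"ax":0,"ay":0,"az":0,"claw":5},{"dx":0,"dy":0,"dz":-12,"ax":0,"ay":0,"az":0,"claw":5},{"dx":0,"dy":0,"dz":-26,"ax":0,"ay":0,"az":0,"claw":5},{"dx":0,"dy":0,"dz":-42,"ax":0,"ay":0,"az":0,"claw":5},{"dx":4,"dy":3,"dz":-60,"ax":0,"ay":0,"az":0,"claw":5},{"dx":10,"dy":7,"dz":-78,"ax":0,"ay":0,"az":0,"claw":5},{"dx":18,"dy":13,"dz":-96,"ax":0,"ay":0,"az":0,"claw":5},{"dx":26,"dy":19,"dz":-114,"ax":0,"ay":0,"az":0,"claw":5},{"dx":34,"dy":25,"dz":-130,"ax":0,"ay":0,"az":0,"claw":5},{"dx":42,"dy":30,"dz":-146,"ax":0,"ay":0,"az":0,"claw":5}]' 100
python3 -m pendant '[{"dx":6,"dy":4,"dz":-12,"ax":0,"ay":0,"az":0,"claw":5},{"dx":11,"dy":7,"dz":-22,"ax":0,"ay":0,"az":0,"claw":5},{"dx":14,"dy":9,"dz":-28,"ax":0,"ay":0,"az":0,"claw":5},{"dx":15,"dy":10,"dz":-30,"ax":0,"ay":0,"az":0,"claw":5},{"dx":15,"dy":10,"dz":-30,"ax":0,"ay":0,"az":0,"claw":5}]' 100
python3 -c "
from h import *
f=grab('wrist','w9.png');f=grab('side','s9.png');print(observe()['qpos'])"
```

```text
clock: 12.17
position: [0.5015, -0.1422, 0.2358]
tool_rot: [-3.142, -0.0, -0.963]
force: [0.6, 0.1, -3.7]
grip_width: 0.0188
clock: 12.58
position: [0.5023, -0.1596, 0.2644]
tool_rot: [-3.141, 0.0, -0.963]
force: [-0.5, 0.7, -3.6]
grip_width: 0.0187
[-0.37852707  0.4239424   0.78271537  1.84636947 -0.34851075  1.01472755
 -0.41485136]
```

View pics/w9.png

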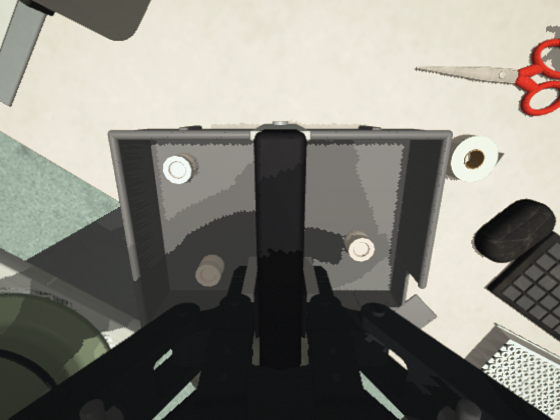

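View pics/s9.png

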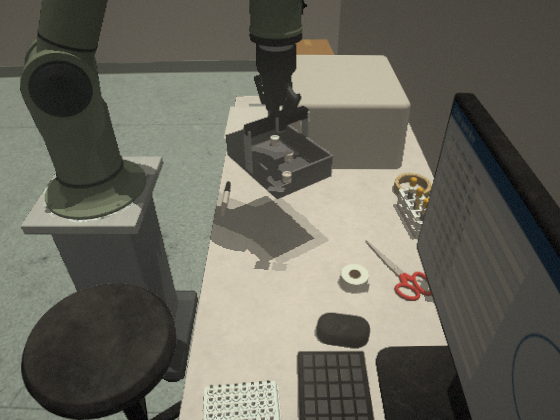

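Tote hangs level, all stoppers in place. Tilting slowly, first to 10°.

```bash
python3 -m pendant '[{"dx":0,"dy":0,"dz":0,"ax":0.6,"ay":-0.7,"az":0,"claw":5},{"dx":0,"dy":0,"dz":0,"ax":1.3,"ay":-1.5,"az":0,"claw":5},{"dx":0,"dy":0,"dz":0,"ax":1.9,"ay":-2.3,"az":0,"claw":5},{"dx":0,"dy":0,"dz":0,"ax":2.6,"ay":-3.1,"az":0,"claw":5},{"dx":0,"dy":0,"dz":0,"ax":3.2,"ay":-3.9,"az":0,"claw":5},{"dx":0,"dy":0,"dz":0,"ax":3.8,"ay":-4.6,"az":0,"claw":5},{"dx":0,"dy":0,"dz":0,"ax":4.5,"ay":-5.4,"az":0,"claw":5},{"dx":0,"dy":0,"dz":0,"ax":5.1,"ay":-6.2,"az":0,"claw":5},{"dx":0,"dy":0,"dz":0,"ax":5.8,"ay":-6.9,"az":0,"claw":5},{"dx":0,"dy":0,"dz":0,"ax":6.4,"ay":-7.7,"az":0,"claw":5}]' 100
python3 -c "
from h import *
from scipy.spatial.transform import Rotation as Ro
f=grab('wrist','w10.png');o=observe();print(o['qpos'],Ro.from_euler('xyz',o['tool_rot']).as_matrix().round(3))"
```

```text
clock: 13.52
position: [0.5023, -0.1597, 0.2643]
tool_rot: [-3.028, 0.135, -0.955]
force: [-0.0, -0.8, -4.2]
grip_width: 0.0188
[-0.20555849  0.43913818  0.70414251  1.8110231  -0.49997521  1.11041417
 -0.25099186] [[ 0.572 -0.82   0.015]
 [-0.809 -0.561  0.176]
 [-0.136 -0.113 -0.984]]
```

View pics/w10.png

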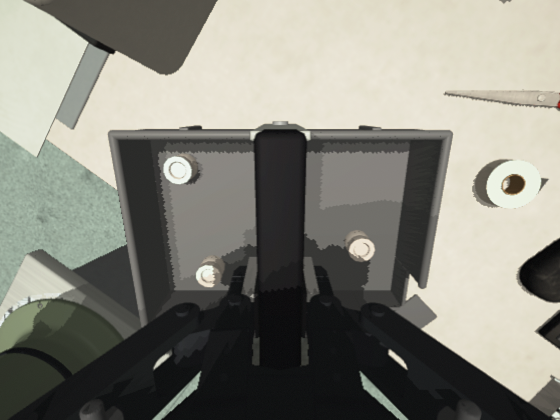

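```bash
python3 -m pendant '[{"dx":0,"dy":0,"dz":0,"ax":0.4,"ay":-0.5,"az":0,"claw":5},{"dx":0,"dy":0,"dz":0,"ax":0.8,"ay":-1.0,"az":0,"claw":5},{"dx":0,"dy":0,"dz":0,"ax":1.2,"ay":-1.5,"az":0,"claw":5},{"dx":0,"dy":0,"dz":0,"ax":1.6,"ay":-2.0,"az":0,"claw":5},{"dx":0,"dy":0,"dz":0,"ax":2.0,"ay":-2.4,"az":0,"claw":5},{"dx":0,"dy":0,"dz":0,"ax":2.4,"ay":-2.9,"az":0,"claw":5},{"dx":0,"dy":0,"dz":0,"ax":2.8,"ay":-3.3,"az":0,"claw":5},{"dx":0,"dy":0,"dz":0,"ax":3.2,"ay":-3.8,"az":0,"claw":5},{"dx":0,"dy":0,"dz":0,"ax":3.6,"ay":-4.3,"az":0,"claw":5},{"dx":0,"dy":0,"dz":0,"ax":4.0,"ay":-4.8,"az":0,"claw":5}]' 100
python3 -c "
from h import *
f=grab('wrist','w11.png')"
```

```text
clock: 14.4
position: [0.5024, -0.1596, 0.2643]
tool_rot: [-2.956, 0.218, -0.943]
force: [-0.6, -0.2, -3.7]
grip_width: 0.0184
```

View pics/w11.png

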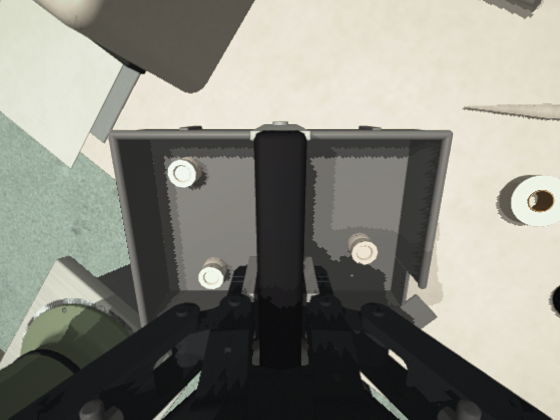

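The stoppers have started to creep. Continuing.

```bash
python3 -m pendant '[{"dx":0,"dy":0,"dz":0,"ax":0.4,"ay":-0.5,"az":0,"claw":5},{"dx":0,"dy":0,"dz":0,"ax":0.8,"ay":-1.0,"az":0,"claw":5},{"dx":0,"dy":0,"dz":0,"ax":1.2,"ay":-1.5,"az":0,"claw":5},{"dx":0,"dy":0,"dz":0,"ax":1.6,"ay":-2.0,"az":0,"claw":5},{"dx":0,"dy":0,"dz":0,"ax":2.0,"ay":-2.4,"az":0,"claw":5},{"dx":0,"dy":0,"dz":0,"ax":2.4,"ay":-2.9,"az":0,"claw":5},{"dx":0,"dy":0,"dz":0,"ax":2.6,"ay":-3.1,"az":0,"claw":5},{"dx":0,"dy":0,"dz":0,"ax":2.6,"ay":-3.1,"az":0,"claw":5},{"dx":0,"dy":0,"dz":0,"ax":2.6,"ay":-3.1,"az":0,"claw":5},{"dx":0,"dy":0,"dz":0,"ax":2.6,"ay":-3.1,"az":0,"claw":5}]' 100
python3 -c "
from h import *
f=grab('wrist','w12.png')"
```

```text
clock: 15.28
position: [0.5024, -0.1595, 0.2643]
tool_rot: [-2.909, 0.27, -0.931]
force: [-1.3, -0.6, -3.3]
grip_width: 0.0184
```

View pics/w12.png

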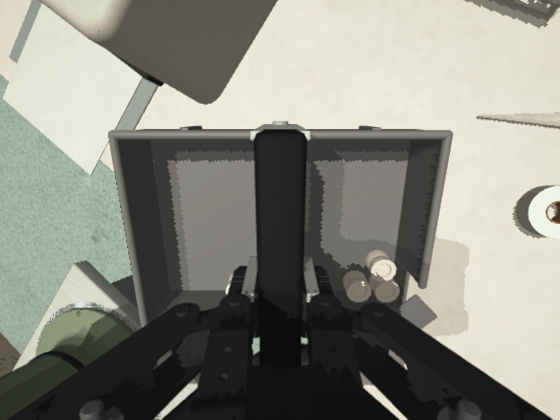

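Three stoppers are in the corner at about (372,280); the fourth is on its way, at about (237,282) behind the finger. Tilting on to about 31°.

```bash
python3 -m pendant '[{"dx":0,"dy":0,"dz":0,"ax":0.6,"ay":-0.7,"az":0,"claw":5},{"dx":0,"dy":0,"dz":0,"ax":1.4,"ay":-1.7,"az":0,"claw":5},{"dx":0,"dy":0,"dz":0,"ax":2.2,"ay":-2.7,"az":0,"claw":5},{"dx":0,"dy":0,"dz":0,"ax":3.0,"ay":-3.7,"az":0,"claw":5},{"dx":0,"dy":0,"dz":0,"ax":3.8,"ay":-4.6,"az":0,"claw":5},{"dx":0,"dy":0,"dz":0,"ax":4.6,"ay":-5.6,"az":0,"claw":5},{"dx":0,"dy":0,"dz":0,"ax":5.4,"ay":-6.5,"az":0,"claw":5},{"dx":0,"dy":0,"dz":0,"ax":6.1,"ay":-7.4,"az":0,"claw":5},{"dx":0,"dy":0,"dz":0,"ax":6.6,"ay":-8.0,"az":0,"claw":5},{"dx":0,"dy":0,"dz":0,"ax":6.8,"ay":-8.2,"az":0,"claw":5}]' 100
python3 -m pendant '[{"dx":0,"dy":0,"dz":0,"ax":0,"ay":0,"az":0,"claw":5},{"dx":0,"dy":0,"dz":0,"ax":0,"ay":0,"az":0,"claw":5},{"dx":0,"dy":0,"dz":0,"ax":0,"ay":0,"az":0,"claw":5},{"dx":0,"dy":0,"dz":0,"ax":0,"ay":0,"az":0,"claw":5},{"dx":0,"dy":0,"dz":0,"ax":0,"ay":0,"az":0,"claw":5},{"dx":0,"dy":0,"dz":0,"ax":0,"ay":0,"az":0,"claw":5}]' 100
python3 -c "
from h import *
from scipy.spatial.transform import Rotation as Ro
f=grab('wrist','w13.png');o=observe();print(o['qpos'],Ro.from_euler('xyz',o['tool_rot']).as_matrix().round(3))
for n in('side','scene'):
  f=grab(n,n+'13.png')
a=load('side13.png')['image'][90:270,190:370];b=load('scene13.png')['image'][100:280,150:330]
cv2.imwrite('pics/z13.png',cv2.resize(np.hstack([a,b]),None,fx=2.2,fy=2.2,interpolation=2))"
```

```text
clock: 16.17
position: [0.5022, -0.1599, 0.2641]
tool_rot: [-2.775, 0.408, -0.887]
force: [-0.0, -0.9, -3.4]
grip_width: 0.0185
clock: 16.67
position: [0.5024, -0.1594, 0.2644]
tool_rot: [-2.775, 0.406, -0.886]
force: [0.5, -0.1, -2.2]
grip_width: 0.0188
[ 0.09716545  0.54093724  0.57508162  1.73790193 -0.75335136  1.36105187
  0.01073471] [[ 0.581 -0.813  0.044]
 [-0.712 -0.481  0.512]
 [-0.395 -0.329 -0.858]]
```

View pics/w13.png

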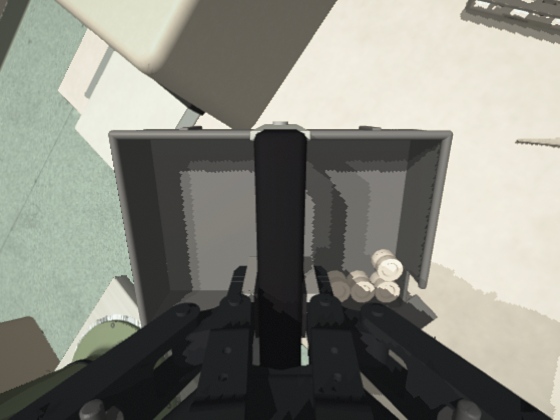

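View pics/z13.png

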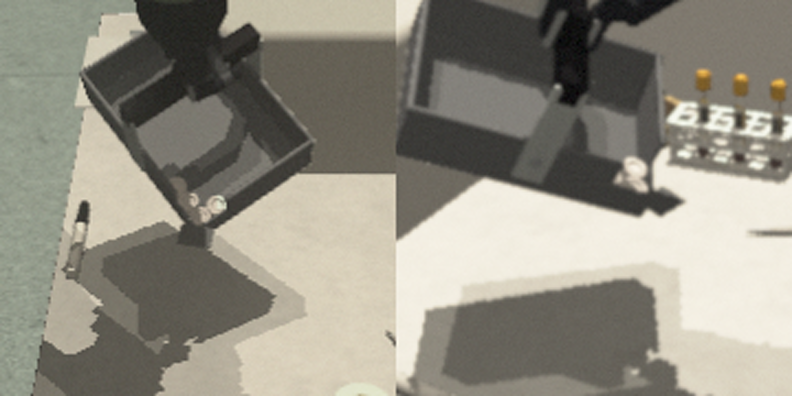

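View pics/scene13.png

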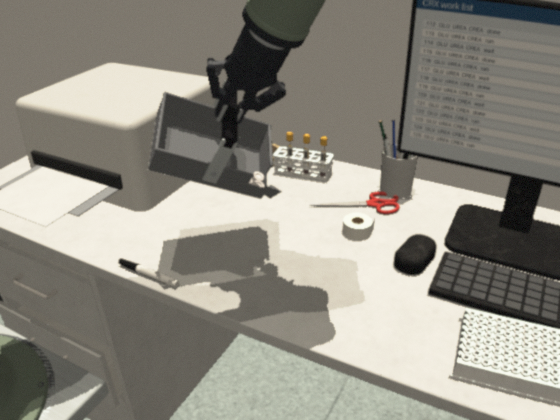

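```bash
python3 - <<'E'
from h import *
from scipy.spatial.transform import Rotation as Ro
W=grab('wrist','w14.png');o=observe();R=Ro.from_euler('xyz',o['tool_rot']).as_matrix();p=o['position']
def tote(uv,z):
    c,d=ray(W,uv);c=R.T@(c-p);d=R.T@d;t=((.089-z)-c[2])/d[2];q=c+t*d;return np.round(1000*np.array([-q[1],-q[0]]),1)
for uv in((390,268),(388,291),(363,290),(341,289)): print(uv,tote(uv,.021))
for uv in((450,133),(110,133)): print('rim',uv,tote(uv,.05))
cv2.imwrite('pics/w14z.png',cv2.resize(W['image'][230:330,290:450],None,fx=5,fy=5,interpolation=2))
E
```

```text
(390, 268) [-36.7 -86.8]
(388, 291) [-57.6 -87.5]
(363, 290) [-56.7 -67.2]
(341, 289) [-55.8 -49.3]
rim (450, 133) [ 68.2 -99.6]
rim (110, 133) [ 68.2 100. ]
```

View pics/w14z.png

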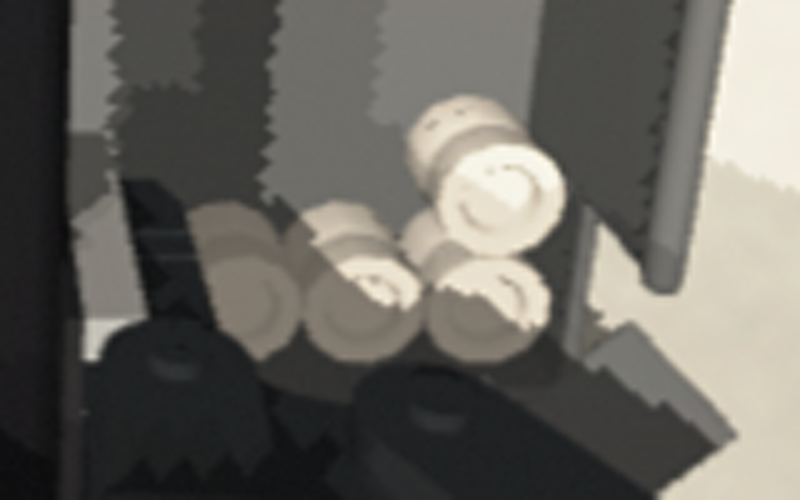

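The wrist view shows four touching stoppers at tote (−37,−87), (−58,−88), (−57,−67) and (−56,−49) mm. They are settled against both pouring walls. The rim shows the tote hasn't slipped in the grip, so I'm handing in.

```bash
python3 -c "
from workcell import job_done,observe
print(observe()['qd'].round(3),observe()['grip_width']);print(job_done())"
```

```text
[ 0.001  0.001  0.    -0.001 -0.    -0.001 -0.003] 0.01868743499489376
the job is handed in; nothing more can be done
None
```

I set the stray stopper upright in the tote while it stood on the bench and let go. I then gripped the tote by the centre of its handle bar, lifted it about 175 mm and tilted it slowly towards the pouring corner. The job was handed in with the arm still holding it like that, at about 17 s on the clock.

**Last checks:**
- **Tilt:** the measured tool tilt was 30.9°, with no visible slip of the handle in the grip.
- **Stoppers:** all four sit touching each other in the pouring corner. Three are in a row along the −x wall and one is beside them on the −y wall. The farthest is about 49 mm from the corner, and they did not move between the last pictures.
- **Other things:** the label roll, mouse and pen were not touched and look where they started.
- **Forces:** the wrist force stayed under about 15 N in every reading I took.

No check failed. One thing differed from the description: the stoppers only began to slide at about 16°, later than a friction of 0.15 suggests. The three-in-a-row arrangement is a bit longer than a 2×2 cluster would have been, and I left it because it was stable.

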